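# Clear down the fettling board

### The job

Clear down the fettling board: first stand every cup from it upright on the ware plank, well on the wood. Then lift the scraper off its hook and with it wipe every clay chip off the board into the blue trough; do not touch the chips with the gripper or lift them. When the board is clean, stand the scraper upright in the middle of the green pad, and see that the cups are still upright on the plank; leave the jar, the brush pot and the figure alone.

Things in the scene. Friction and masses are not known exactly. Their poses are not given: they have to be found in the camera images.
- board: Grey fettling board, fixed; origin under its middle at table height. 240 (x) x 260 (y), smooth top at z = 45. Light wooden lips, 12 high above the top, on three sides: inner faces at x = -112, x = 112 and y = 122. The side y = -130 is open to the blue trough (trough): wiping towards the board's -y pushes chips over that edge into it. Sizes in mm.
- trough (a point): Middle of the blue trough's floor, 6 above the table, 180 from the board's middle towards the board's -y; board axes. Inside, the trough spans 230 (x) and, in board y, from -130 (the board's edge) to -225; outer wall 35 high, end walls 50 high above the table. Sizes in mm.
- stand: Scraper stand, fixed. Dark base plate 200 (x) x 150 (y) x 10, origin under its middle. At its +x end a steel post (20 x 50, x = 75 to 95, 120 high) carries an arm towards -x that ends in an upright hook lip (hook). The green parking pad (pad) lies on its -x half. Sizes in mm.
- hook (a point): Middle of the top edge of the hook lip, 120 above the table; stand axes. The lip is a steel plate 5 thick (x), 50 wide (y), 49 high; behind it (+x) is open space for the scraper's clip, down to the arm 39 below the lip's top. A thing hanging here comes off by lifting it 30 or more straight up. Sizes in mm.
- pad (a point): Middle of the top face of the green parking pad, 14 above the table; stand axes. The pad is 80 (x) x 130 (y); the hook lip is 90 from its middle towards +x. Sizes in mm.
- handle (a point): Grip centre of the scraper's wooden handle, 22 (x) x 28 (y), 55 high, on top of an orange block 30 (x) x 90 (y) x 45 high; 0.18 to 0.29 kg. z is up. Grip across y, from above. A clip on the block's +x face, 11.5 proud, 30 wide, 21 to 45 above the underside (higher than a chip), hangs over the hook lip, the scraper upright or leaning up to 0.1 rad, its x along the stand's. Sizes in mm.
- foot (a point): Middle of the underside of the scraper block, 75 below the handle's grip centre; scraper axes. It stands upright by itself on this underside. The block's two 90-wide faces (-x and +x) both serve for wiping. Sizes in mm.
- plank: Weathered grey wooden ware plank, fixed, 270 (x) x 130 (y) x 20 high; origin under its middle, top 20 above the table. Room for three cups in a row along x. Sizes in mm.
- cup0_mid (a point): Unglazed pale clay cup without a handle, 58 across (48 at the foot), 64 high, wall 4, 0.09 to 0.14 kg; this point is on its axis, 32 above its foot; z is its axis. Starts upright on the board; may be absent. Sizes in mm.
- cup1_mid (a point): Unglazed pale clay cup without a handle, 58 across (48 at the foot), 64 high, wall 4, 0.09 to 0.14 kg; this point is on its axis, 32 above its foot; z is its axis. Starts upright on the board; may be absent. Sizes in mm.
- cup2_mid (a point): Unglazed pale clay cup without a handle, 58 across (48 at the foot), 64 high, wall 4, 0.09 to 0.14 kg; this point is on its axis, 32 above its foot; z is its axis. Starts upright on the board; may be absent. Sizes in mm.
- chip0_mid (a point): Loose red-brown dry clay chip, about 26 x 22 x 12 high, 12 g, flat on the board at the start; this point is its middle, 6 above its underside. May be absent. Sizes in mm.
- chip1_mid (a point): Loose red-brown dry clay chip, about 26 x 22 x 12 high, 12 g, flat on the board at the start; this point is its middle, 6 above its underside. May be absent. Sizes in mm.
- chip2_mid (a point): Loose red-brown dry clay chip, about 26 x 22 x 12 high, 12 g, flat on the board at the start; this point is its middle, 6 above its underside. May be absent. Sizes in mm.
- chip3_mid (a point): Loose red-brown dry clay chip, about 26 x 22 x 12 high, 12 g, flat on the board at the start; this point is its middle, 6 above its underside. May be absent. Sizes in mm.
- chip4_mid (a point): Loose red-brown dry clay chip, about 26 x 22 x 12 high, 12 g, flat on the board at the start; this point is its middle, 6 above its underside. May be absent. Sizes in mm.
- chip5_mid (a point): Loose red-brown dry clay chip, about 26 x 22 x 12 high, 12 g, flat on the board at the start; this point is its middle, 6 above its underside. May be absent. Sizes in mm.
- glaze: Bystander: blue jar 56 across, 130 high, beyond the board; origin under its middle. Sizes in mm.
- brushpot: Bystander: terracotta pot with brushes, 60 across, brushes up to 180 high, beyond the board; origin under its middle. Sizes in mm.
- figure: Bystander: pale bisque figure, 72 across, 115 high, beyond the board; origin under its middle. Sizes in mm.

How it is judged:
On the way, in this order (a step that is already met when the one before it is completed fails the run):
1. every cup stands upright on the plank, the scraper still on its hook (x of cup0_mid in the frame of plank between -0.125 and 0.125 m and y of cup0_mid in the frame of plank between -0.055 and 0.055 m and z of cup0_mid in the frame of plank between 0.044 and 0.06 m and angle between each of cup0_mid, cup1_mid, cup2_mid's own z axis and vertical below 0.12 rad and x of cup1_mid in the frame of plank between -0.125 and 0.125 m and y of cup1_mid in the frame of plank between -0.055 and 0.055 m and z of cup1_mid in the frame of plank between 0.044 and 0.06 m and x of cup2_mid in the frame of plank between -0.125 and 0.125 m and y of cup2_mid in the frame of plank between -0.055 and 0.055 m and z of cup2_mid in the frame of plank between 0.044 and 0.06 m and distance between foot and hook below 0.06 m), for 0.2 s.
2. the scraper is lifted off its hook and carried clear of it (distance between foot and hook above 0.15 m), for 0.2 s.
3. every chip is in the trough, while the scraper is still off and away from its pad (x of chip0_mid in the frame of board between -0.12 and 0.12 m and y of chip0_mid in the frame of board between -0.23 and -0.13 m and z of chip0_mid in the frame of board between 0 and 0.045 m and x of chip1_mid in the frame of board between -0.12 and 0.12 m and y of chip1_mid in the frame of board between -0.23 and -0.13 m and z of chip1_mid in the frame of board between 0 and 0.045 m and x of chip2_mid in the frame of board between -0.12 and 0.12 m and y of chip2_mid in the frame of board between -0.23 and -0.13 m and z of chip2_mid in the frame of board between 0 and 0.045 m and x of chip3_mid in the frame of board between -0.12 and 0.12 m and y of chip3_mid in the frame of board between -0.23 and -0.13 m and z of chip3_mid in the frame of board between 0 and 0.045 m and x of chip4_mid in the frame of board between -0.12 and 0.12 m and y of chip4_mid in the frame of board between -0.23 and -0.13 m and z of chip4_mid in the frame of board between 0 and 0.045 m and x of chip5_mid in the frame of board between -0.12 and 0.12 m and y of chip5_mid in the frame of board between -0.23 and -0.13 m and z of chip5_mid in the frame of board between 0 and 0.045 m and distance between foot and hook above 0.15 m and distance between foot and pad above 0.06 m), for 0.2 s.
At the end, for the whole second after the job is handed in: Every cup stands on the plank, upright within 0.12 rad, its axis at least 10 mm inside the plank's edges; every chip lies in the trough; the scraper stands on the pad, upright within 0.1 rad, within 35 mm (pad x) and 45 mm (pad y) of its middle; all at rest (x of cup0_mid in the frame of plank between -0.125 and 0.125 m and y of cup0_mid in the frame of plank between -0.055 and 0.055 m and z of cup0_mid in the frame of plank between 0.044 and 0.06 m and angle between each of cup0_mid, cup1_mid, cup2_mid's own z axis and vertical below 0.12 rad and x of cup1_mid in the frame of plank between -0.125 and 0.125 m and y of cup1_mid in the frame of plank between -0.055 and 0.055 m and z of cup1_mid in the frame of plank between 0.044 and 0.06 m and x of cup2_mid in the frame of plank between -0.125 and 0.125 m and y of cup2_mid in the frame of plank between -0.055 and 0.055 m and z of cup2_mid in the frame of plank between 0.044 and 0.06 m and x of chip0_mid in the frame of board between -0.12 and 0.12 m and y of chip0_mid in the frame of board between -0.23 and -0.13 m and z of chip0_mid in the frame of board between 0 and 0.045 m and x of chip1_mid in the frame of board between -0.12 and 0.12 m and y of chip1_mid in the frame of board between -0.23 and -0.13 m and z of chip1_mid in the frame of board between 0 and 0.045 m and x of chip2_mid in the frame of board between -0.12 and 0.12 m and y of chip2_mid in the frame of board between -0.23 and -0.13 m and z of chip2_mid in the frame of board between 0 and 0.045 m and x of chip3_mid in the frame of board between -0.12 and 0.12 m and y of chip3_mid in the frame of board between -0.23 and -0.13 m and z of chip3_mid in the frame of board between 0 and 0.045 m and x of chip4_mid in the frame of board between -0.12 and 0.12 m and y of chip4_mid in the frame of board between -0.23 and -0.13 m and z of chip4_mid in the frame of board between 0 and 0.045 m and x of chip5_mid in the frame of board between -0.12 and 0.12 m and y of chip5_mid in the frame of board between -0.23 and -0.13 m and z of chip5_mid in the frame of board between 0 and 0.045 m and x of foot in the frame of pad between -0.035 and 0.035 m and y of foot in the frame of pad between -0.045 and 0.045 m and z of foot in the frame of pad between -0.004 and 0.006 m and angle between foot's own z axis and vertical below 0.1 rad and linear speed of each of scraper, cup0, cup1, cup2, chip0, chip1, chip2, chip3, chip4, chip5 below 0.03 m/s); the robot touches nothing.
It fails at once if a bystander (jar, brush pot, figure) is shifted by more than 30 mm (distance of any of glaze, brushpot, figure from where it was at the start of the episode above 0.03 m).
It fails at once if a chip is lifted more than 50 mm above the board (height (world z) of any of chip0_mid, chip1_mid, chip2_mid, chip3_mid, chip4_mid, chip5_mid above 0.1 m).
It fails at once if the gripper's fingers push a chip (over 0.5 N) (contact force between the fingers and chip0 above 0.5 N or contact force between the fingers and chip1 above 0.5 N or contact force between the fingers and chip2 above 0.5 N or contact force between the fingers and chip3 above 0.5 N or contact force between the fingers and chip4 above 0.5 N or contact force between the fingers and chip5 above 0.5 N).
Of cup0, cup1, cup2 only 2 to 3 are there at a start; the rules pass over those that are not, and their reading is None.
Of chip0, chip1, chip2, chip3, chip4, chip5 only 3 to 6 are there at a start; the rules pass over those that are not, and their reading is None.
At some moment in a run one of cup0, cup1, cup2 may be knocked a few centimetres aside while the robot is not near it.
It also fails if it takes over 210 s, if anything falls off the work surface, if the arm or the gripper's body presses on something with over 40 N, if the wrist force passes 120 N, or if a joint passes its speed limit or range.

### The arm

A 6-joint arm with a two-finger parallel gripper is mounted at the origin on the work surface. World frame = base frame: x ahead of the robot, y to its left, z up, the work surface at z = 0. Lengths are in m, angles in rad, forces in N, time in s.
With the tool pointing down it reaches from about 0.35 to 1 m from the base axis. Payload 7.1 kg.
Tool frame: the origin (TCP) lies between the finger pads; the fingertips stand 22 mm ahead of it and the grasp point (between the pads) lies 3 mm ahead of it; z points along the fingers, y is the line along which they close (so a half turn about z gives the same grasp; the last joint's range is limited). The gripper opens to 85 mm and grips with 20 to 120 N. Pads are 22 mm wide; open, the fingers measure 114 mm over their backs; the gripper's body (76 mm by 85 mm) begins 54 mm behind the grasp point. The pads swing forward as they close: fully open they stand 13 mm farther back than shut.
Start: joints at [1.26, 0.423, 1.63, -0, 1.089, -0.019], TCP at [0.18, 0.599, 0.233] pointing down, gripper open.
Joint ranges: [-3, 3], [-0.9, 2.11], [0.09, 2.58], [-1.31, 4.45], [0.11, 2.69], [-2.54, 2.54]. Speed limits (rad/s): [2.39, 2.39, 3.01, 3.14, 3.14, 3.14].

### API

Orientations are given as a rotation vector (axis times angle).
In Python, from rig import manip gives the robot as it stands. The module is installed in compiled form; this text tells all that it offers. Calls block until the motion is done:
- manip.move_to(position, orientation): joint-space move of the TCP to a pose.
- manip.servo_line(position, orientation=None, rate=0.15): straight line of the TCP; orientation=None keeps the orientation; rate is the mean speed in m/s.
- manip.set_joints(angles): joint-space move.
- manip.command_gripper(opening, f_grip=None): finger opening in m; f_grip is the grip in N (None keeps the last); returns when the fingers have stopped.
- manip.hold(seconds).
- manip.solve_ik(position, orientation): joint angles nearest the present ones, or None.
- manip.camera(name): name is "scene" or "top" or "wrist"; returns a dict with "image" (420x560x3 uint8, red, green, blue), "fx", "fy", "cx", "cy" (pixels), "cam_to_world" (4x4, takes a point from camera to world coordinates); the wrist camera has in their place "mount" (4x4, takes a point from camera to tool coordinates, whose origin is the TCP and whose axes are the flange's). Camera axes: x right, y down, z forward; pixel columns grow to the right and rows downward; lengths in m; the calibration is good to about 2 mm. A picture is of the moment at which its call begins: read the wrist's pose just before it. There is no depth.
A pose or a line that the arm cannot do raises manip.IKError and nothing moves.
- manip.sign_off(): hands the job in; it is judged then, once.
Readings, each from a call of its own:
- manip.get_time(): time.
- manip.get_joint_positions(): joint angles.
- manip.get_joint_vel(): joint speeds.
- manip.get_tau(): joint torques, N m.
- manip.get_position(): TCP position.
- manip.get_ee_rot(): TCP orientation.
- manip.get_contact_force(): force on the tool from outside, world axes, zero at the start.
- manip.get_torque(): the same for the moment, N m.
- manip.get_width(): finger opening in m.
- manip.get_grip_force(): force on a finger pad.
Only numpy, scipy, OpenCV 4.12 (cv2) and the standard library are available. Lean on these libraries where they do the work, as an engineer would, in place of code of your own. Each camera call takes 0.05 s, during which the arm holds its last target. There are 200 camera calls.

## Working session

There is one attempt and no reset: what is moved stays moved. The work goes in short steps, each a Python script; the robot and the scene stay as the last script left them, time stands still between calls to the robot, and variables do not carry over. Pictures are saved under pics/ and viewed, at most 14 in all, crops included, and the job is handed in when it is done.

```bash
mkdir -p pics; python3 - <<'E'
from rig import manip
import cv2,numpy as np,pickle
np.set_printoptions(precision=4,suppress=True)
d={}
for n in("top","scene"):
    c=manip.camera(n);d[n]=c
    cv2.imwrite(f"pics/{n}0.png",c["image"][:,:,::-1]);print(n,c["fx"],c["fy"],c["cx"],c["cy"]);print(c["cam_to_world"])
pickle.dump(d,open("d0.pkl","wb"))
print(manip.get_ee_rot(),manip.get_time())
E
```

```text
top 417.73803401557603 417.73803401557603 280.5574976036741 206.44673321697482
[[-0.0084 -0.9978  0.0653  0.5131]
 [-0.9998  0.0095  0.0172 -0.0113]
 [-0.0178 -0.0652 -0.9977  1.1082]
 [ 0.      0.      0.      1.    ]]
scene 545.630766314817 545.630766314817 281.92485174967413 214.69799046546643
[[-0.8815  0.2958 -0.3679  1.011 ]
 [ 0.472   0.5695 -0.673   0.7763]
 [ 0.0105 -0.7669 -0.6417  0.8512]
 [ 0.      0.      0.      1.    ]]
[-0.4568 -3.108   0.0022] 0.1
```

View pics/top0.png

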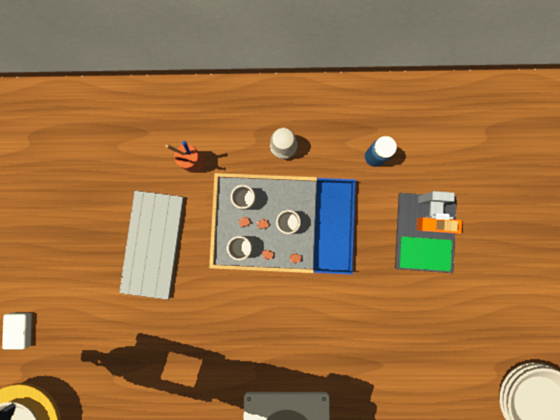

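View pics/scene0.png

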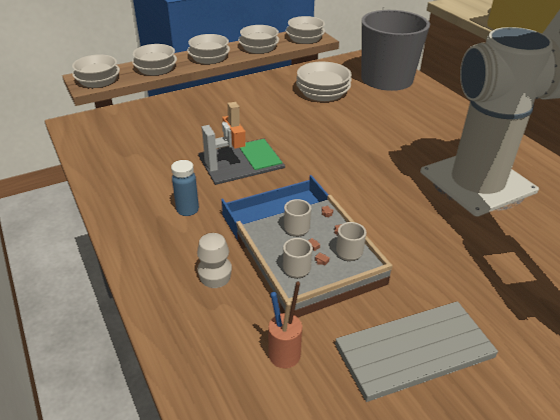

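The top view shows four chips near (244,222), (263,224), (268,254) and (295,258). The cups are at (243,197), (289,222) and (240,248). The plank is left, the trough right of the board, and the stand with the green pad at (425,253). Next I measure these with the calibration.

```bash
cat > h.py <<'E'
import cv2,numpy as np
from scipy.spatial.transform import Rotation as R
np.set_printoptions(precision=4,suppress=True)
def c2w(c,T=None): return c["cam_to_world"] if T is None else T
def ray(c,px,z,T=None):
    T=c2w(c,T);px=np.atleast_2d(px).astype(float)
    d=np.c_[(px[:,0]-c["cx"])/c["fx"],(px[:,1]-c["cy"])/c["fy"],np.ones(len(px))]@T[:3,:3].T
    o=T[:3,3]; return o+d*((z-o[2])/d[:,2])[:,None]
def proj(c,P,T=None):
    T=c2w(c,T);q=(np.atleast_2d(P)-T[:3,3])@T[:3,:3]
    return np.c_[q[:,0]/q[:,2]*c["fx"]+c["cx"],q[:,1]/q[:,2]*c["fy"]+c["cy"]]
def hsv(c): return cv2.cvtColor(c["image"],cv2.COLOR_RGB2HSV)
def blobs(m,amin):
    n,l,s,ce=cv2.connectedComponentsWithStats(m.astype(np.uint8))
    return [(ce[i],s[i,4],l==i) for i in range(1,n) if s[i,4]>=amin]
def rect(c,m,z,T=None):
    ys,xs=np.nonzero(m);w=ray(c,np.c_[xs,ys],z,T)[:,:2]
    r=cv2.minAreaRect((w*1000).astype(np.float32));return r
E
python3 - <<'E'
from h import *;import pickle
d=pickle.load(open("d0.pkl","rb"));c=d["top"];h=hsv(c)
H,S,V=[h[:,:,i].astype(int) for i in range(3)]
for n,m,z in(("pad",(H>50)&(H<75)&(S>150),.014),("trough",(H>100)&(H<125)&(S>120),.006),("orange",(H<16)&(S>225)&(V>180),.045)):
    for b in blobs(m,60): print(n,b[0],b[1],rect(c,b[2],z))
# board lips
for p in[(213,230),(265,271),(265,176),(260,240),(150,240),(245,222),(243,190),(300,185),(10,330)]: print(p,c["image"][p[1],p[0]],h[p[1],p[0]])
for n in("top","scene"):
    im=d[n]["image"];x,y,w,hh=((115,165,350,140) if n=="top" else (190,90,300,300))
    cv2.imwrite(f"pics/{n}crop.png",cv2.resize(im[y:y+hh,x:x+w,::-1],None,fx=(2.28 if n=="top" else 2),fy=(2.28 if n=="top" else 2),interpolation=cv2.INTER_CUBIC))
E
```

```text
pad [425.3481 253.4089] 1580 ((459.3695373535156, -366.3499755859375), (131.1420135498047, 80.27716064453125), 85.27336883544922)
trough [373.3981 157.4417] 206 ((714.9044189453125, -241.55059814453125), (54.38739013671875, 42.79026412963867), 41.545753479003906)
trough [334.075  225.8244] 3627 ((534.2444458007812, -132.7731475830078), (101.74919128417969, 247.7800750732422), 87.00688171386719)
(213, 230) [247 206 118] [ 20 133 247]
(265, 271) [193 124  57] [ 15 180 193]
(265, 176) [243 200 116] [ 20 133 243]
(260, 240) [60 61 56] [36 21 61]
(150, 240) [204 204 184] [ 30  25 204]
(245, 222) [222 130  83] [ 10 160 222]
(243, 190) [101  94  79] [ 20  56 101]
(300, 185) [163 162 149] [ 28  22 163]
(10, 330) [253 253 246] [ 30   7 253]
```

View pics/topcrop.png

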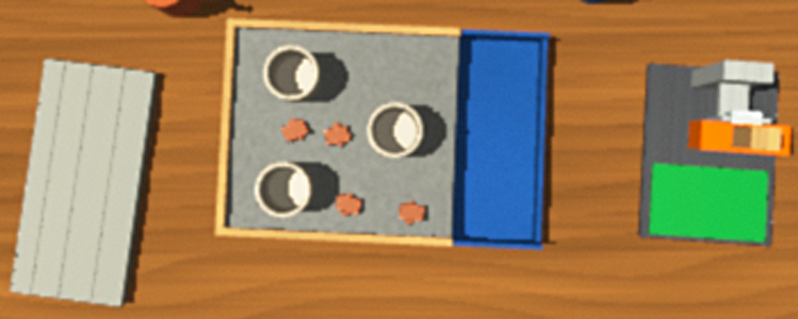

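The crop shows the cup rims at (292,73), (396,130) and (284,189), and four chips. I'll now compute world poses.

```bash
python3 - <<'E'
from h import *;import pickle
d=pickle.load(open("d0.pkl","rb"));c=d["top"];h=hsv(c)
H,S,V=[h[:,:,i].astype(int) for i in range(3)]
f=lambda p:np.array(p)/2.28+[115,165]
def fit(model,w):
    m=np.array(model);a=m-m.mean(0);b=w[:,:2]-w[:,:2].mean(0)
    th=np.arctan2((a[:,0]*b[:,1]-a[:,1]*b[:,0]).sum(),(a*b).sum());r=np.array([[np.cos(th),-np.sin(th)],[np.sin(th),np.cos(th)]])
    t=w[:,:2].mean(0)-r@m.mean(0);return t,th,np.linalg.norm(w[:,:2]-(m@r.T+t),axis=1)
w=ray(c,f([(228,19),(461,28),(216,235),(453,245)]),.057)
bo=fit([(.12,.13),(.12,-.13),(-.12,.13),(-.12,-.13)],w);print("board",bo)
w=ray(c,f([(44,59),(157,72),(125,306),(10,291)]),.02)
pl=fit([(.135,.065),(.135,-.065),(-.135,-.065),(-.135,.065)],w);print("plank",pl)
m=(H>50)&(H<75)&(S>150);m=(m*255).astype(np.uint8)
r=rect(c,m>0,.014);print("pad",r)
t,th,_=bo;Rb=np.array([[np.cos(th),-np.sin(th)],[np.sin(th),np.cos(th)]])
mm=(H<14)&(S>100)&(V>120)
for b in blobs(mm,15):
    p=ray(c,b[0],.054)[0]; q=(p[:2]-t)@Rb
    if abs(q[0])<.12 and abs(q[1])<.25: print("chip",b[0],b[1],p,"board",q)
for p in[(292,73),(396,130),(284,189)]:
    p=ray(c,f(p),.109)[0];print("cup",p,"board",(p[:2]-t)@Rb)
# handle/block pixels
print("handle crop", ray(c,f([(690,136),(790,139),(752,137)]),.12))
c=d["scene"];h=hsv(c);H,S,V=[h[:,:,i].astype(int) for i in range(3)]
r=rect(c,(H>50)&(H<75)&(S>150),.014);print("pad scene",r)
p=np.r_[bo[0],0]
print("scene proj board corners",proj(c,[[*(t+Rb@np.array(q)),.057] for q in[(.12,.13),(.12,-.13),(-.12,.13),(-.12,-.13)]]))
E
```

```text
board (array([0.5421, 0.0495]), np.float64(-0.05047452426689036), array([0.0006, 0.0003, 0.0004, 0.0006]))
plank (array([0.4883, 0.3443]), np.float64(-0.13016549655058884), array([0.0019, 0.0014, 0.0017, 0.002 ]))
pad ((459.3695373535156, -366.3499755859375), (131.1420135498047, 80.27716064453125), 85.27336883544922)
chip [244.0714 221.5   ] 84 [0.5449 0.0995 0.054 ] board [0.0004 0.0501]
chip [262.6437 223.908 ] 87 [0.5384 0.0526 0.054 ] board [-0.0038  0.0029]
chip [267.1778 254.1556] 90 [0.4624 0.0416 0.054 ] board [-0.0792 -0.0119]
chip [294.907  257.8023] 86 [ 0.4528 -0.0279  0.054 ] board [-0.0853 -0.0818]
cup [0.6022 0.096  0.109 ] board [0.0577 0.0495]
cup [ 0.5411 -0.0131  0.109 ] board [ 0.0022 -0.0625]
cup [0.4804 0.1047 0.109 ] board [-0.0644  0.052 ]
handle crop [[ 0.5319 -0.3161  0.12  ]
 [ 0.5279 -0.4183  0.12  ]
 [ 0.5303 -0.3795  0.12  ]]
pad scene ((0.0, 0.0), (0.0, 0.0), 0.0)
scene proj board corners [[286.6461 300.7924]
 [236.3519 220.3184]
 [391.8864 263.5062]
 [330.1613 193.1291]]
```

View pics/scenecrop.png

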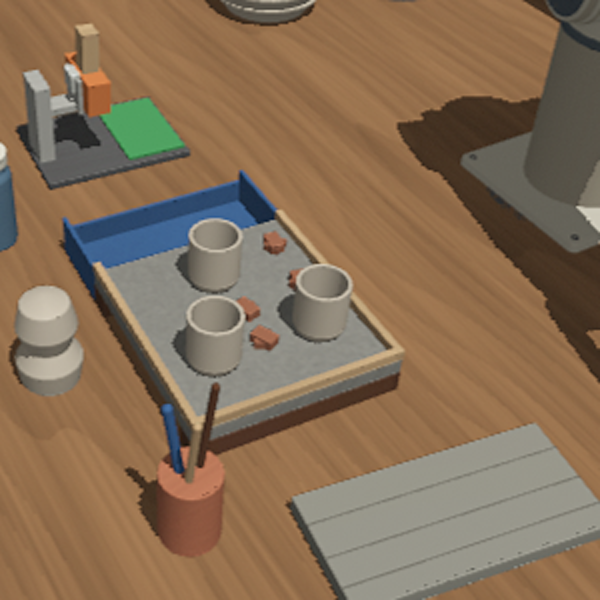

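Scene view agrees with the top-derived board pose: predicted corner (287,301) matches the visible one. Starting the cups, re-locating each with the top camera before its pick.

```bash
cat >> h.py <<'E'
from rig import manip
import pickle
tp=pickle.load(open("d0.pkl","rb"))["top"]
BO=np.array([.5421,.0495]);BT=-.0505;PL=np.array([.4883,.3443]);PT=-.1302
def rot(t):return np.array([[np.cos(t),-np.sin(t)],[np.sin(t),np.cos(t)]])
def bw(q):return BO+rot(BT)@np.array(q)
def wb(p):return (np.array(p)[...,:2]-BO)@rot(BT)
def pw(q):return PL+rot(PT)@np.array(q)
def down(a):  # tool y axis along world angle a, tool down
    f=(a+np.pi/2)/2;return np.pi*np.array([np.cos(f),np.sin(f),0])
def line(x,y,z,o=None,rate=.25):manip.servo_line([x,y,z],o,rate=rate)
def cupshift(c,p,z=.109):
    u=proj(tp,[*p,z])[0];x,y=np.round(u).astype(int);r=18;s=26
    t=tp["image"][y-r:y+r,x-r:x+r];im=c["image"][y-r-s:y+r+s,x-r-s:x+r+s]
    m=cv2.matchTemplate(im,t,cv2.TM_CCOEFF_NORMED);_,v,_,l=cv2.minMaxLoc(m)
    return ray(c,u+np.array(l)-s,z)[0][:2],v
E
cat > cups.py <<'E'
from h import *;import sys
cups=[(.6022,.096),(.5411,-.0131),(.4804,.1047)]
def do(i,px):
    c=manip.camera("top");p,v=cupshift(c,cups[i]);print("cup",i,p,round(v,3),p-np.array(cups[i]))
    if v<.7: cv2.imwrite(f"pics/bad{i}.png",c["image"][:,:,::-1]);sys.exit("low match")
    o=down(PT+np.pi/2)
    x,y,_=manip.get_position();line(x,y,.26)
    line(*p,.22,o);manip.command_gripper(.085);line(*p,.088,rate=.12)
    manip.command_gripper(.04,25);print("width",manip.get_width(),manip.get_grip_force())
    line(*p,.22);q=pw((px,0));line(*q,.2);line(*q,.075);line(*q,.0635,rate=.04)
    print("w",manip.get_width(),"F",manip.get_contact_force(),manip.get_position())
    manip.command_gripper(.085);line(*q,.2);print("t",manip.get_time())
if __name__=="__main__":
    for a in sys.argv[1:]: i,px=a.split(",");do(int(i),float(px))
    c=manip.camera("top");cv2.imwrite(f"pics/cups{sys.argv[1][0]}.png",c["image"][100:320,100:480,::-1])
E
python3 cups.py 0,.083
```

```text
cup 0 [0.6022 0.096 ] 0.999 [0. 0.]
width 0.05716214898073153 25.746355075389147
w 0.057489903965676784 F [0.9722 0.9733 3.071 ] [0.5712 0.334  0.0643]
t 8.9917
```

```bash
python3 cups.py 1,0 2,-.083
```

```text
cup 1 [ 0.5411 -0.0131] 0.731 [0. 0.]
width 0.05736314939151443 25.660342063056305
w 0.05751524782051173 F [0.1439 0.8897 2.8889] [0.4888 0.3448 0.0642]
t 17.325
cup 2 [0.4804 0.1047] 0.347 [0. 0.]low match
```

```bash
python3 - <<'E'
from h import *
line(.28,.55,.28,rate=.35)
c=manip.camera("top");p=(.4804,.1047);print(cupshift(c,p));cv2.imwrite("pics/t2.png",cv2.resize(c["image"][100:320,100:480,::-1],None,fx=2,fy=2))
E
```

```text
(array([0.4804, 0.1047]), 0.999177098274231)
```

View pics/t2.png

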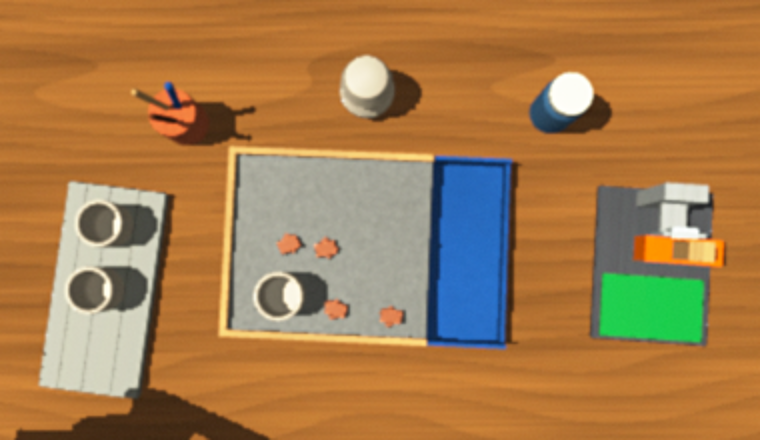

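Two cups stand on the plank at (100,222) and (92,290). The third, at (278,296), and the chips haven't moved.

```bash
python3 - <<'E'
from cups import *
do(2,-.083)
line(.4,.05,.3,rate=.35)
line(.45,-.15,.3,rate=.35)
d={n:manip.camera(n) for n in("top","scene")};pickle.dump(d,open("d1.pkl","wb"))
a=cv2.resize(d["top"]["image"][150:310,100:480],None,fx=1.6,fy=1.6);b=cv2.resize(d["scene"]["image"][90:400,190:500],(608,608))[:340]
cv2.imwrite("pics/t3.png",np.vstack([a,b,])[:,:,::-1][:600] if a.shape[1]==b.shape[1] else a[:,:,::-1])
c=d["scene"];cv2.imwrite("pics/t4.png",c["image"][:,:,::-1])
c=d["top"];o=c["image"].copy()
for x in(-.083,0,.083):
    for z in(.084,):
        q=pw((x,0));pts=[[*(q+.029*np.array([np.cos(t),np.sin(t)])),z] for t in np.linspace(0,6.28,40)]
        cv2.polylines(o,[np.round(proj(c,pts)*16).astype(np.int32)],True,(255,0,0),1,shift=4)
cv2.imwrite("pics/t5.png",cv2.resize(o[180:310,110:310,::-1],None,fx=3,fy=3))
E
```

```text
cup 2 [0.4804 0.1047] 0.999 [0. 0.]
width 0.057635994686635 25.368896402651444
w 0.057168094378623954 F [0.5254 0.8825 2.3078] [0.4065 0.3556 0.0641]
t 26.7333
```

View pics/t5.png

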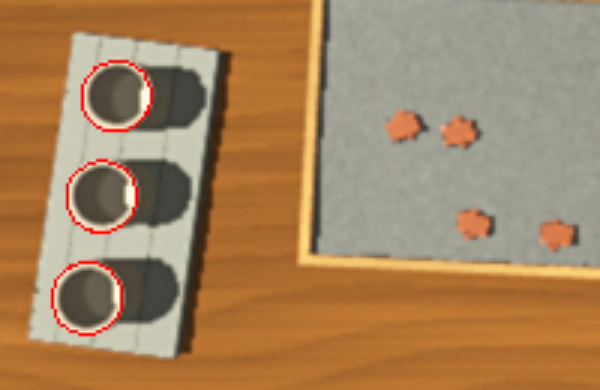

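View pics/t4.png

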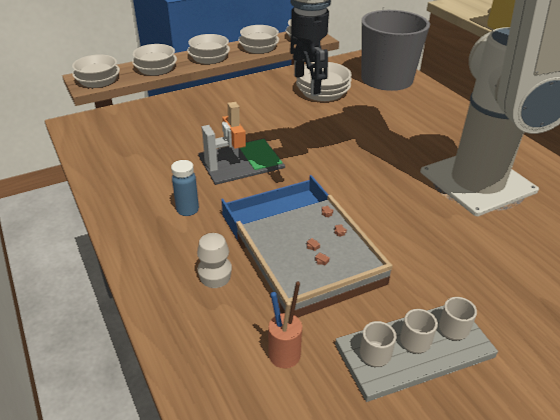

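Three cups are upright on the plank and on target. Only four chips are present. Next I look at the scraper with the wrist camera.

```bash
cat >> h.py <<'E'
ST=-.0825;PAD=np.array([.4594,-.3664])
def sw(q):return PAD+rot(ST)@np.array(q)   # stand axes, origin pad middle
def wrist():
    T=np.eye(4);T[:3,3]=manip.get_position();T[:3,:3]=R.from_rotvec(manip.get_ee_rot()).as_matrix()
    c=manip.camera("wrist");c["cam_to_world"]=T@c["mount"];return c
E
python3 - <<'E'
from h import *
h=sw((.0715,0));print(h)
for a in(ST+np.pi/2,ST-np.pi/2):
    s=manip.solve_ik([*h,.16],down(a));print(a,s)
line(.45,-.3,.35);
line(*h,.35,down(ST-np.pi/2))
manip.hold(.3)
c=wrist();print(c["mount"],c["fx"]);pickle.dump(c,open("w0.pkl","wb"))
cv2.imwrite("pics/w0.png",c["image"][:,:,::-1])
E
```

```text
[ 0.5307 -0.3723]
1.4882963267948965 [-0.6301  0.5403  1.6245  0.      0.9768 -2.1184]
-1.6532963267948966 [-0.6301  0.5403  1.6245 -0.      0.9768  1.0232]
[[ 0.0007 -0.9575 -0.2884  0.0741]
 [ 1.      0.0004  0.0011 -0.0003]
 [-0.0009 -0.2884  0.9575 -0.1415]
 [ 0.      0.      0.      1.    ]] 308.91509177866203
```

View pics/w0.png

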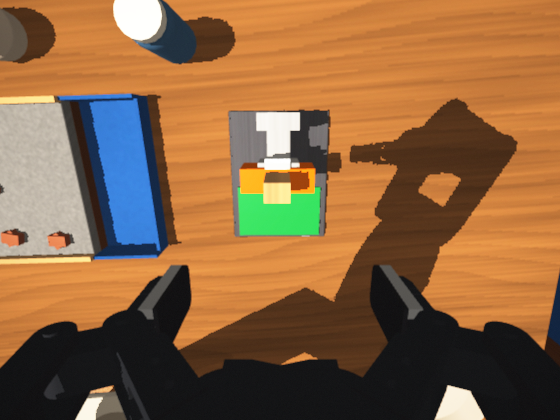

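The wrist view shows the scraper. Its handle top spans columns 264–291 with the bottom edge at row 203, and the orange block spans columns 240–316. I'll measure at the known heights.

```bash
python3 - <<'E'
from h import *
c=pickle.load(open("w0.pkl","rb"));im=c["image"]
S=lambda p:(p[:,:2]-PAD)@rot(ST)
print(im[168:208:2,277]);print(im[192,258:298:2])
print("handle edges z.182",S(ray(c,[(264,203),(291,203),(277.5,192),(264,181)],.182)))
print("block z.123",S(ray(c,[(240,193),(316,193),(240,166),(316,166)],.123)))
h=hsv(c);H,Sa,V=[h[:,:,i].astype(int) for i in range(3)]
m=(H>50)&(H<75)&(Sa>150);print("pad wrist",rect(c,m,.014), "pad width check, stand frame corners", S(ray(c,[(230,111),(329,111),(235,236),(325,236)],.010)))
E
```

```text
[[254 254 252]
 [255 182  31]
 [134  78  39]
 [117  84  52]
 [117  84  53]
 [116  84  51]
 [116  83  51]
 [175 128  76]
 [253 231 149]
 [253 230 147]
 [253 231 148]
 [253 230 147]
 [253 230 147]
 [253 230 148]
 [253 230 149]
 [253 230 148]
 [253 229 148]
 [253 230 150]
 [ 60 231 101]
 [ 57 230 102]]
[[255 182  32]
 [255 181  30]
 [255 181  29]
 [254 237 157]
 [254 234 152]
 [252 226 143]
 [252 224 142]
 [254 233 152]
 [253 231 149]
 [253 228 146]
 [254 234 152]
 [255 241 163]
 [254 240 164]
 [254 238 159]
 [254 239 160]
 [254 240 163]
 [254 228 128]
 [255 185  37]
 [255 185  36]
 [255 184  36]]
handle edges z.182 [[ 0.0621  0.0167]
 [ 0.0621 -0.0114]
 [ 0.0738  0.0026]
 [ 0.0852  0.0163]]
block z.123 [[ 0.0588  0.0489]
 [ 0.0589 -0.044 ]
 [ 0.0918  0.0477]
 [ 0.0919 -0.0429]]
pad wrist ((462.8556213378906, -365.2828063964844), (130.032470703125, 79.06241607666016), 85.30592346191406) pad width check, stand frame corners [[ 0.1568  0.0741]
 [ 0.1569 -0.0726]
 [-0.0413  0.0749]
 [-0.0412 -0.0751]]
```

Handle at stand (≈0.073, 0.002), upright: handle and block centres agree. Now I grasp and unhook it.

```bash
python3 - <<'E'
from h import *
h=sw((.0728,.0022));o=down(ST-np.pi/2)
manip.command_gripper(.085)
line(*h,.22,o);line(*h,.160,rate=.08)
manip.command_gripper(.015,80);print("w",manip.get_width(),manip.get_grip_force(),manip.get_contact_force())
line(*h,.205,rate=.05);print(manip.get_contact_force());line(*h,.30)
print(manip.get_width())
p=bw((.0,.085));line(.48,-.17,.30,down(BT-.75));line(*p,.26,down(BT))
c=manip.camera("scene");cv2.imwrite("pics/s6.png",cv2.resize(c["image"][100:340,190:510,::-1],None,fx=2,fy=2));print(manip.get_time())
E
```

```text
w 0.026205875827509863 78.72495889663696 [-2.6429  1.4737  4.7511]
[-0.4072  0.7236 -1.4589]
0.026333243330859003
39.4083
```

View pics/s6.png

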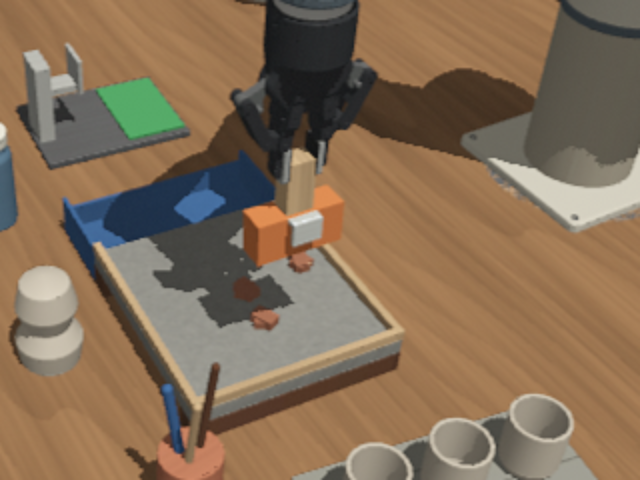

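The scraper is held upright, clip facing away from the trough. Next: touch down behind the chips, then wipe.

```bash
python3 - <<'E'
from h import *
p=bw((.0,.086));o=down(BT)
line(*p,.16,o);line(*p,.134,rate=.05);manip.hold(.2)
f0=manip.get_contact_force()[2];z=.134
while z>.118:
    z-=.001;line(*p,z,rate=.02);f=manip.get_contact_force()[2]-f0
    if abs(f)>3:break
print("touch",z,f,manip.get_position())
zt=manip.get_position()[2]+.0015;open("zt","w").write(str(zt))
line(*p,zt,rate=.02)
e=bw((.0,-.142));line(*e,zt,rate=.08);print(manip.get_contact_force())
line(*e,.22)
line(*bw((-.03,.06)),.30,rate=.35)
line(.36,-.2,.33,rate=.35)
c=manip.camera("top");cv2.imwrite("pics/t7.png",cv2.resize(c["image"][165:285,200:400,::-1],None,fx=3,fy=3));print(manip.get_time())
E
```

```text
touch 0.128 3.1581809093364472 [0.5466 0.1354 0.1282]
[-0.1304  0.8661 -2.2238]
48.0583
```

View pics/t7.png

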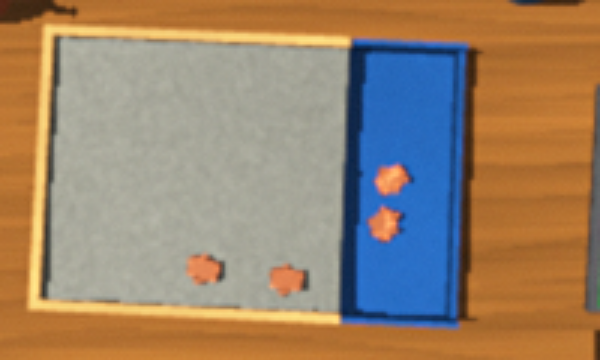

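Two chips are in the trough; the two by the near lip, at (205,268) and (287,279), remain. Second pass along that lip.

```bash
python3 - <<'E'
from h import *
zt=float(open("zt").read());o=down(BT)
p=bw((-.062,.05));line(*p,.25,o,rate=.3);line(*p,.15,rate=.15);line(*p,zt,rate=.05);print(manip.get_contact_force())
e=bw((-.062,-.142));line(*e,zt,rate=.08);print(manip.get_contact_force())
line(*e,.22);line(.40,-.2,.33,down(BT-.6),rate=.3)
d={n:manip.camera(n) for n in("top","scene")}
a=cv2.resize(d["top"]["image"][165:315,110:400],(600,310));b=cv2.resize(d["scene"]["image"][180:400,200:520],(600,412))[:290+0]
cv2.imwrite("pics/t8.png",np.vstack([a,b])[:,:,::-1]);print(manip.get_time(),manip.get_width())
E
```

```text
[ 0.7566  0.2256 -2.2994]
[-0.0213 -0.8147 -2.1501]
54.6083 0.02638782170658777
```

View pics/t8.png

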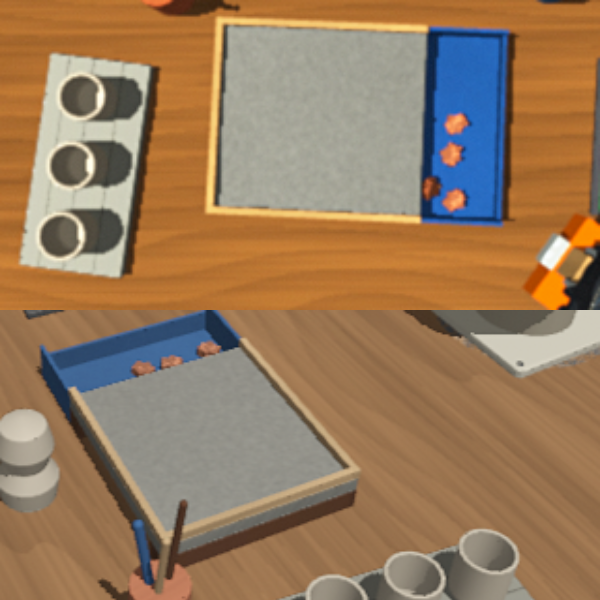

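All four chips are in the trough, with one low against the board wall at (431,187). The board is clean and the cups are in place. Parking the scraper.

```bash
python3 - <<'E'
from h import *
c=manip.camera("top");print("chip near wall",wb(ray(c,[(318.3,255.5)],.02)))
p=(.4605,-.366);o=down(ST-np.pi/2)
line(*p,.25,o,rate=.2);line(*p,.115,rate=.12);line(*p,.103,rate=.04);manip.hold(.2)
f0=manip.get_contact_force()[2];z=.103
while z>.092:
    z-=.0007;line(*p,z,rate=.02);f=manip.get_contact_force()[2]-f0
    if f>2:break
print("touch",z,f)
manip.command_gripper(.06);manip.hold(.2);manip.command_gripper(.085);line(*p,.2,rate=.1);line(.40,-.3,.30,rate=.25);line(.36,-.05,.35,rate=.3)
manip.hold(.5)
d={n:manip.camera(n) for n in("top","scene")}
a=cv2.resize(d["top"]["image"][165:315,110:480],(740,300));b=cv2.resize(d["scene"]["image"][80:400,180:520],(319,300))
b2=cv2.resize(d["scene"]["image"][95:195,190:300],(330,300))
cv2.imwrite("pics/t9.png",np.vstack([a,np.hstack([b,b2,np.zeros((300,91,3),np.uint8)])])[:,:,::-1]);print(manip.get_time())
S=lambda q:(q[:,:2]-PAD)@rot(ST)
t=d["top"];h=hsv(t);m=(h[:,:,0]<18)&(h[:,:,1]>200)&(h[:,:,2]>220)
for bl in blobs(m,80):
    if bl[0][0]>390: print(bl[0],bl[1],rect(t,bl[2],.059),S(ray(t,[bl[0]],.059)))
E
```

```text
chip near wall [[-0.0787 -0.1427]]
touch 0.09669999999999994 4.97337547173832
64.4583
```

View pics/t9.png

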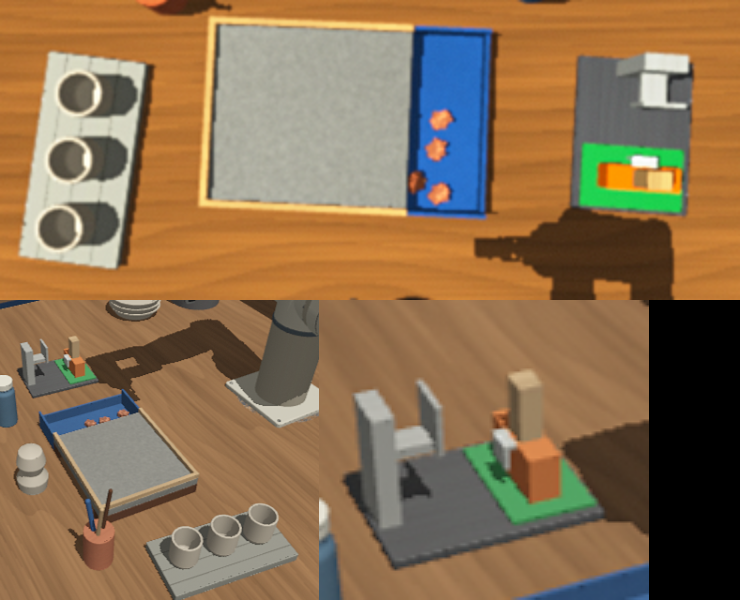

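The scraper stands upright in the middle of the pad, the three cups are upright on the plank, the four chips are in the trough, and the robot is clear of everything. Handing in.

```bash
python3 -c "
from rig import manip
print(manip.sign_off(),manip.get_time())"
```

```text
the job is handed in; nothing more can be done
the job is handed in; nothing more can be done
```

I handed the job in after about 65 s: all three cups are upright on the plank, all four chips are in the trough, and the scraper stands on the green pad, all checked in the last camera views; the hand-in call gave no pass or fail.

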